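# Load the sloped blank magazine and latch its sprung stage

### The arm

A 6-joint arm with a two-finger parallel gripper is mounted at the origin on the work surface. World frame = base frame: x ahead of the robot, y to its left, z up, the work surface at z = 0. Lengths are in m, angles in rad, forces in N, time in s.
With the tool pointing down it reaches from about 0.35 to 0.85 m from the base axis. Payload 8.1 kg.
Tool frame: the origin (TCP) lies midway between the tips of the shut fingers; the grasp point (between the pads) lies 19 mm behind it; z points along the fingers, y is the line along which they close (so a half turn about z gives the same grasp; the last joint's range is limited). The gripper opens to 93 mm and grips with 3 to 60 N. Pads are 15 mm wide; open, the fingers measure 128 mm over their backs; the gripper's body (75 mm by 188 mm) begins 65 mm behind the grasp point.
Start: joints at [-1.367, 0.13, 1.488, -0, 1.523, -0.085], TCP at [0.171, -0.575, 0.219] pointing down, gripper open.
Joint ranges: [-2.96, 2.96], [-0.89, 2.26], [0.02, 2.5], [-1.34, 4.48], [0, 2.73], [-2.66, 2.66]. Speed limits (rad/s): [2.39, 2.39, 2.79, 3.14, 3.14, 3.14].

### API

Orientations are given as a rotation vector (axis times angle).
In Python, from plant import read_state, read_camera, camera_model, close_job gives the robot as it stands. The module is installed in compiled form; this text tells all that it offers.
- The arm moves only by the tool carry_out, never from a script. Its argument "moves" is a list of rows, each an object of numbers: "jaw": the finger opening in m, from 0 to 0.093; "dx", "dy", "dz": the shift along the tool's x, y, z in m; "yaw": the turn about the tool's z in rad. In form: [{"jaw": .., "dx": .., "dy": .., "dz": .., "yaw": ..}, ...]. A call has 1 to 8 rows; each row shifts and turns the commanded pose from where the row before left it, along the tool's axes as they then stand; what a row does not reach is not made up. A row lasts 1/8 s, in which the tool goes at most 62.5 mm and 10.7 degrees, less where a joint would pass 70% of its speed; a pose out of reach is approached as far as the arm can. A call is refused whole if a number of a shift passes 0.0625 or a number of a turn 0.188, either way. A call with a gripper value outside its range is refused whole. The fingers move at their own pace and stop on an object; "grip_force" is the grip in N (left out, the last holds). Time passes only in rows, so rows that do not move let the fingers close. It gives the time, the measured TCP pose, the force, the opening and the grip force at its end, in the units of the state.
- read_state(): the state, without advancing time (a new reading comes with each control period).
- read_camera(name): name is "scene" or "top"; returns the picture (384x512x3 uint8, red, green, blue); there is no depth.
- camera_model(name): a dict with "camera_matrix" (3x3 intrinsics, pixels), "view" (4x4, takes a point from world to camera coordinates). Camera axes: x right, y up, looking along -z (the intrinsics and any distortion apply to the point x, -y, -z); pixel columns grow to the right and rows downward; lengths in m; the calibration is good to about 2 mm. A picture is of the moment at which its call begins. camera_model takes no time and is no camera call.
- close_job(): hands the job in; it is judged then, once.
The state is a dict: "t": time; "q": joint angles; "dq": joint speeds; "joint_torque": joint torques, N m; "tool_pos": TCP position; "orientation": TCP orientation; "force": force on the tool from outside, world axes, zero at the start; "wrist_torque": the same for the moment, N m; "opening": finger opening in m; "gripper_force": force on a finger pad.
Only numpy, scipy, OpenCV 4.12 (cv2) and the standard library are available. Lean on these libraries where they do the work, as an engineer would, in place of code of your own. Each camera call takes 0.05 s, during which the arm holds its last target. There are 200 camera calls.

### The job

Load the drilling station's sloped magazine: lay the thick wooden blank flat in the middle of the sprung stage with its length running up the slope and its end flush against the backstop, and lay the thin blank on top of it the same way. Then press the stack down firmly but without ramming it, and hold it down until the slow spring catch has slid over the stage's edge, so that the stage stays down when you let go. Leave the other things on the bench where they are.

Things in the scene. Friction and masses are not known exactly. Their poses are not given: they have to be found in the camera images.
- deck (a point): Aluminium top plate of the magazine's sprung stage, sloping 20 degrees, low end nearer the robot. Origin: on its top face, mid width, in the plane of the backstop's face at the low end. x points up the slope away from the backstop, y across, z out of the top face. The plate spans x 2 to 106 mm, y -45 to 45 mm, 8 mm thick, no side walls. The pose moves with the plate as it is pressed.
- magazine: The sloped magazine, fixed to the bench. Origin: underside of its 200 x 120 mm foot, below the deck's middle; z up. Backstop: plate 84 mm wide, 8 mm thick, its face in the deck's plane x = 0, square to the deck, rising 66 mm above the raised deck. The raised deck's top face is 78 mm above the bench at the low end, 114 mm at the high end.
- stage (a joint): Travel of the sprung stage in m, square into its slope (along the deck's -z): 0 raised, growing as pressed. Its spring pushes back with about 7 N at first, 0.25 N more per mm, less the weight of the load. The catch depth differs each time, is not given beforehand and lies between 8 and 28 mm; a firm rubber stop is 3 mm below it. Once caught, the stage stays near the catch depth; else it rises to 0.
- guide (a point): Fixed point between the tops of two grey guide posts just beyond the deck's high end (x 112 to 130 mm in the deck's frame, lower than the raised deck). Between them a brass catch, 28 mm wide, creeps over the deck's high edge by its own spring once that edge is below it; this takes about 2 s with the stage held at or just above the stop.
- thick_blank: Pale wooden block 88 x 60 x 42 mm (x, y, z), about 0.16 kg, lying flat. Origin at the centre of its underside, x along its length.
- thin_blank: Pale wooden block 88 x 60 x 26 mm (x, y, z), about 0.1 kg, lying flat. Origin at the centre of its underside, x along its length.
- glue_bottle: Standing white bottle, 56 mm in diameter, 160 mm tall; origin at the centre of its underside. Leave alone.
- wax_tin: Low steel tin, 84 mm in diameter, 60 mm tall; origin at the centre of its underside. Leave alone.
- hammer: Claw hammer lying on the bench, about 260 mm long, up to 26 mm thick, head 85 mm wide; origin at the middle of its length on the underside, x towards the head. Leave alone.
- batten: Wooden strip 200 x 34 x 20 mm lying flat; origin at the centre of its underside. Leave alone.
- post_offcut: Square wooden offcut 45 x 45 x 85 mm, standing; origin at the centre of its underside. Leave alone.
- bit_case: Black case 34 x 90 x 22 mm (x, y, z) lying flat just in front of the magazine; origin at the centre of its underside. Leave alone.
- tape_measure: Yellow tape measure 70 x 40 x 65 mm, standing; origin at the centre of its underside. Leave alone.
Not all that is in view belongs to the job. Leave any orange or turquoise look-alike of the thin_blank alone. Leave any turquoise look-alike of the thick_blank alone.

How it is judged:
By the outcome, as a careful person would: the job done as asked, in the order asked, and still so for the second after the job is handed in, with the robot touching nothing.
It also fails if it takes over 72 s, if anything falls off the work surface, if the arm or the gripper's body presses on something with over 40 N, if the wrist force passes 120 N, or if a joint passes its speed limit or range.

## Working session

There is one attempt and no reset: what is moved stays moved. The work goes in short steps, Python scripts to look and compute and a tool call to move; the robot and the scene stay as the last step left them, time stands still between calls to the robot, and variables do not carry over. Pictures are saved under pics/ and viewed, at most 10 in all, crops included, and the job is handed in when it is done.

Besides the shell and the picture viewer there is one more tool, called after "Call:" by a JSON object that holds its "method" and its "body", one argument or row to a line. carry_out: Moves the arm, as the interface text tells. Its arguments: {"type":"object","properties":{"moves":{"type":"array","items":{"type":"object","properties":{"jaw":{"type":"number"},"dx":{"type":"number"},"dy":{"type":"number"},"dz":{"type":"number"},"yaw":{"type":"number"}}}},"grip_force":{"type":"number"}},"required":["moves"]}

```bash
mkdir -p pics
python3 - <<'E'
from plant import *
import cv2
for n in("scene","top"):
    cv2.imwrite(f"pics/{n}0.png",read_camera(n)[:,:,::-1]); m=camera_model(n); print(m)
print(read_state())
E
```

```text
{'camera_matrix': array([[405.39374664,   0.        , 256.76443903],
       [  0.        , 405.39374664, 189.49354809],
       [  0.        ,   0.        ,   1.        ]]), 'view': array([[-0.09653395,  0.99509679,  0.02153083,  0.04462028],
       [-0.54633405, -0.0710567 ,  0.83454781,  0.23030156],
       [ 0.83198576,  0.06879917,  0.55051464, -1.733623  ],
       [ 0.        ,  0.        ,  0.        ,  1.        ]])}
{'camera_matrix': array([[350.01478031,   0.        , 252.97172589],
       [  0.        , 350.01478031, 190.26104081],
       [  0.        ,   0.        ,   1.        ]]), 'view': array([[ 0.00684237, -0.99996327, -0.00516052, -0.01163934],
       [ 0.99475271,  0.00627972,  0.10211571, -0.54718412],
       [-0.10207956, -0.00583216,  0.99475914, -1.28344044],
       [ 0.        ,  0.        ,  0.        ,  1.        ]])}
{'t': 0.1, 'q': array([-1.36741701e+00,  1.31059584e-01,  1.48917676e+00,  1.66129377e-05,
        1.52301580e+00, -8.54109101e-02]), 'dq': array([ 1.17769497e-03, -3.39707276e-03, -3.52959557e-03,  1.53888724e-05,
       -6.59942590e-04,  4.66807103e-04]), 'joint_torque': array([ 1.45487280e-03, -5.61345077e+01, -4.93091941e+01,  7.70103070e-02,
        2.92287912e-02, -5.33487673e-05]), 'tool_pos': array([ 0.17079137, -0.57463587,  0.21770442]), 'orientation': array([-3.10725834e+00, -4.51816129e-01,  1.27580262e-04]), 'force': array([-0.57540154, -0.33078848,  0.30820078]), 'wrist_torque': array([-0.03656031,  0.02916534,  0.00429454]), 'gripper_force': 0.0, 'opening': 0.09352443513639608}
```

View pics/top0.png

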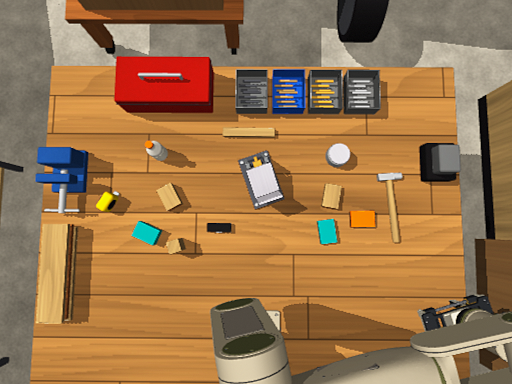

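View pics/scene0.png

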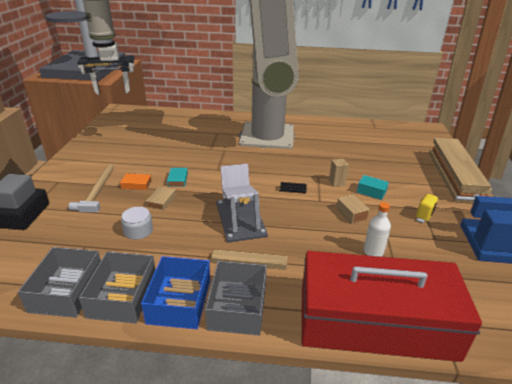

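The pictures show pale wooden candidates in the top view at (169,196), (332,196), (176,245) and (249,132). The one at (176,245) is the standing offcut and (249,132) is the batten. The scene view has (352,209), which is tall and so the thick blank, and (162,197), which is low and so the thin blank. The turquoise and orange blocks are decoys. The magazine is at top (262,180). I'll confirm these in one enlarged mosaic.

```bash
cat > h.py <<'E'
import numpy as np, cv2
from plant import *
def ray(n,uv):
    m=camera_model(n);K=m["camera_matrix"];V=m["view"];R=V[:3,:3];c=-R.T@V[:3,3]
    p=np.linalg.inv(K)@[uv[0],uv[1],1.]
    return c,R.T@np.array([p[0],-p[1],-p[2]])
def onz(n,uv,z):
    c,d=ray(n,uv);return c+d*(z-c[2])/d[2]
def proj(n,P):
    m=camera_model(n);q=m["view"]@np.r_[P,1];p=m["camera_matrix"]@[q[0],-q[1],-q[2]];return p[:2]/p[2]
E
python3 - <<'E'
import cv2,numpy as np
t=cv2.imread("pics/top0.png");s=cv2.imread("pics/scene0.png")
def c(i,u,v,w,h,W=400,H=300): return cv2.resize(i[v-h//2:v+h//2,u-w//2:u+w//2],(W,H),interpolation=cv2.INTER_CUBIC)
cv2.imwrite("pics/m1.png",np.vstack([np.hstack([c(t,169,196,56,42),c(t,332,196,56,42)]),np.hstack([c(t,262,180,88,66),c(s,240,203,88,66)])]))
cv2.imwrite("pics/m2.png",np.hstack([c(s,352,209,56,42),c(s,162,197,56,42)]))
E
```

```text
(no output)
```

View pics/m1.png

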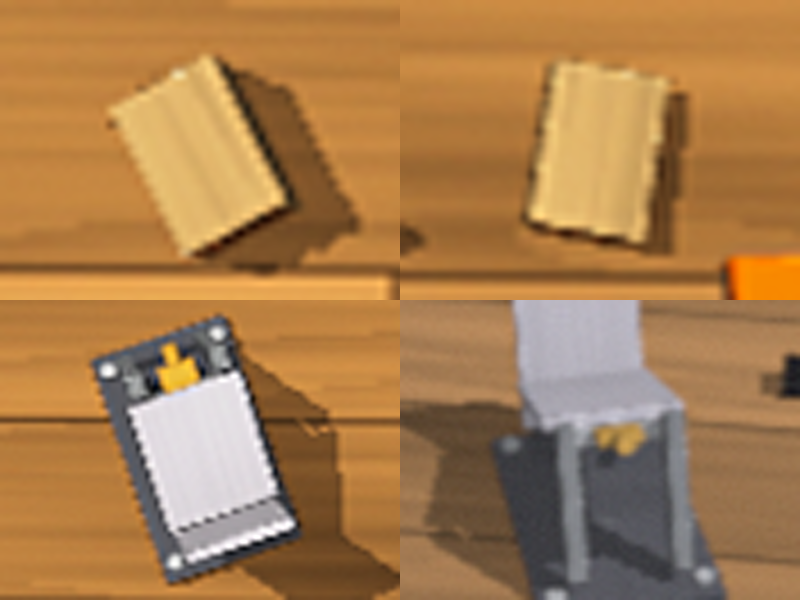

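View pics/m2.png

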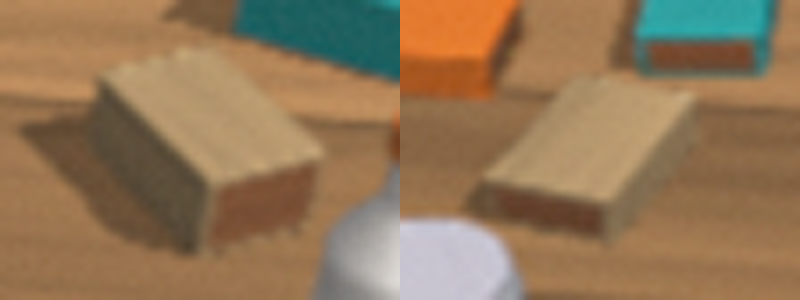

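The mosaic confirms it. The top-view blank at (169,196) has tall sides and is the thick one. The one at (332,196) is low and is the thin one. The magazine's deck rises towards image-up, with the backstop strip at the bottom near (270,204). Next I'll measure them all.

Run:
```python
from h import *
np.set_printoptions(precision=4,suppress=True)
im=cv2.imread("pics/top0.png");hsv=cv2.cvtColor(im,cv2.COLOR_BGR2HSV)
def src(p,o,s): return (np.array(p)+.5)/s-.5+o
def rep(nm,c,zs):
    P=np.array([onz("top",p,z) for p,z in zip(c,zs)]);print(nm,"ctr",P.mean(0),"sides",[round(np.linalg.norm(P[i]-P[i-1]),4) for i in range(4)],"ang",[round(np.degrees(np.arctan2(*(P[i]-P[i-1])[1::-1])),1) for i in range(4)]);print(P)
rep("thick",[src(p,(141,175),7.143) for p in [(110,112),(208,57),(292,205),(188,255)]],[.042]*4)
rep("thin",[src(p,(304,175),7.143) for p in [(155,62),(267,78),(245,242),(128,220)]],[.026]*4)
rep("deck",[src(p,(218,147),4.545) for p in [(130,108),(240,73),(280,195),(180,235)]],[.114,.114,.079,.079])
# masks
for nm,(u,v),z in(("thick",(169,196),.042),("thin",(332,196),.026)):
    r=hsv[v-3:v+4,u-3:u+4].reshape(-1,3).mean(0);print(nm,"hsv",r)
    m=((abs(hsv.astype(int)-r)<[6,45,30]).all(2)).astype(np.uint8)
    m=cv2.morphologyEx(m,cv2.MORPH_OPEN,np.ones((3,3)))
    n,l,st,ce=cv2.connectedComponentsWithStats(m);k=l[v,u];pts=np.argwhere(l==k)[:,::-1]
    W=np.array([onz("top",p,z)[:2] for p in pts]).astype(np.float32);rc=cv2.minAreaRect(W*1000);print(len(pts),rc,W.mean(0))
# deck mask (light grey)
r=hsv[180-3:183,259:266].reshape(-1,3).mean(0);print("deck hsv",r)
m=((hsv[:,:,1]<40)&(hsv[:,:,2]>195)).astype(np.uint8)
n,l,st,ce=cv2.connectedComponentsWithStats(m);k=l[180,262];print(st[k],ce[k]);pts=np.argwhere(l==k)[:,::-1].astype(np.float32)
rc=cv2.minAreaRect(pts);print(rc,cv2.boxPoints(rc))
```

```text
thick ctr [0.5204 0.3047 0.042 ] sides [np.float64(0.0856), np.float64(0.0579), np.float64(0.0896), np.float64(0.0592)] ang [np.float64(30.1), np.float64(-59.8), np.float64(-149.1), np.float64(116.3)]
[[0.5436 0.3519 0.042 ]
 [0.5727 0.3018 0.042 ]
 [0.4958 0.2559 0.042 ]
 [0.4696 0.309  0.042 ]]
thin ctr [ 0.5292 -0.3016  0.026 ] sides [np.float64(0.0846), np.float64(0.0592), np.float64(0.0872), np.float64(0.0619)] ang [np.float64(-10.4), np.float64(-97.9), np.float64(171.4), np.float64(79.7)]
[[ 0.5756 -0.2794  0.026 ]
 [ 0.5675 -0.3381  0.026 ]
 [ 0.4813 -0.325   0.026 ]
 [ 0.4924 -0.2641  0.026 ]]
deck ctr [ 0.5759 -0.0451  0.0965] sides [np.float64(0.1092), np.float64(0.0896), np.float64(0.1033), np.float64(0.0854)] ang [np.float64(22.4), np.float64(-71.8), np.float64(-159.9), np.float64(112.2)]
[[ 0.6087  0.0157  0.114 ]
 [ 0.6366 -0.0694  0.114 ]
 [ 0.5453 -0.1028  0.079 ]
 [ 0.513  -0.0238  0.079 ]]
thick hsv [ 18.9592 133.6531 224.551 ]
637 ((513.49365234375, 350.3381652832031), (95.2418212890625, 162.83258056640625), 11.789859771728516) [0.5207 0.3389]
thin hsv [ 18.7755 134.3061 222.1837]
949 ((547.0865478515625, -348.05712890625), (120.5211181640625, 303.4693298339844), 0.3486078083515167) [ 0.5649 -0.3555]
deck hsv [151.6429   6.4286 225.8571]
[246 163  32  36 702] [262.2906 179.7821]
((262.6499938964844, 180.4499969482422), (29.725406646728516, 25.61444664001465), 71.56504821777344) [[245.8 170.4]
 [270.1 162.3]
 [279.5 190.5]
 [255.2 198.6]]
```

Run:
```python
from h import *
np.set_printoptions(precision=4,suppress=True)
def src(p,o,s): return (np.array(p)+.5)/s-.5+o
f=[src(p,(218,147),4.545) for p in [(92,60),(225,15),(300,230),(168,283)]]
for z in(0.,.01):
    F=np.array([onz("top",p,z) for p in f]);print("foot",F.mean(0),[np.linalg.norm(F[i]-F[i-1]).round(4) for i in range(4)],[np.degrees(np.arctan2(*(F[i]-F[i-1])[1::-1])).round(1) for i in range(4)])
im=cv2.imread("pics/top0.png");hsv=cv2.cvtColor(im,cv2.COLOR_BGR2HSV)
m=((hsv[:,:,1]<40)&(hsv[:,:,2]>195)).astype(np.uint8)
n,l,st,ce=cv2.connectedComponentsWithStats(m);k=l[180,262];m=l==k
L=[];R=[]
for v in range(174,189):
    u=np.flatnonzero(m[v]);L.append((u[0]-.5,v));R.append((u[-1]+.5,v))
print(L[0],L[-1],R[0],R[-1])
# map to sloped deck plane: z=.078+tan20*s ; s along (cos yaw,sin yaw) from origin
yaw=np.radians(19);o=np.array([.53,-.06])
for it in range(4):
    d=np.array([np.cos(yaw),np.sin(yaw)]);n=np.r_[-np.sin(np.radians(20))*d,np.cos(np.radians(20))];P0=np.r_[o,.078]
    def hit(uv):
        c,r=ray("top",uv);return c+r*((P0-c)@n)/(r@n)
    A=np.array([hit(p) for p in L]);B=np.array([hit(p) for p in R])
    dirs=[]
    for Q in(A,B):
        v=np.linalg.svd(Q[:,:2]-Q[:,:2].mean(0))[2][0];v*=np.sign(v[0]);dirs.append(np.arctan2(v[1],v[0]))
    allm=np.array([hit(p[::-1]) for p in np.argwhere(m)]);c=allm.mean(0)
    yaw=np.mean(dirs);d=np.array([np.cos(yaw),np.sin(yaw)]);e=np.array([-d[1],d[0]])
    o=c[:2]-d*.054*np.cos(np.radians(20))
    print(np.degrees(dirs),c,"origin",o,"yrange",((A[:,:2]-o)@e).mean(),((B[:,:2]-o)@e).mean(),"xr",np.percentile((allm[:,:2]-o)@d/.94,[1,99]), "n*area",m.sum())
```

```text
foot [ 0.5947 -0.0374  0.    ] [np.float64(0.2002), np.float64(0.1196), np.float64(0.194), np.float64(0.1195)] [np.float64(19.2), np.float64(-70.7), np.float64(-160.9), np.float64(112.2)]
foot [ 0.5933 -0.0373  0.01  ] [np.float64(0.1987), np.float64(0.1187), np.float64(0.1926), np.float64(0.1186)] [np.float64(19.2), np.float64(-70.7), np.float64(-160.9), np.float64(112.2)]
(np.float64(247.5), 174) (np.float64(252.5), 188) (np.float64(273.5), 174) (np.float64(277.5), 188)
[19.3626 19.785 ] [ 0.5777 -0.0414  0.0966] origin [ 0.5299 -0.0584] yrange 0.04364391750853351 -0.043581354278621226 xr [0.0023 0.1041] n*area 702Traceback (most recent call last):
  File "<stdin>", line 24, in <module>
  File "<stdin>", line 19, in hit
  File "h.py", line 4, in ray
    m=camera_model(n);K=m["camera_matrix"];V=m["view"];R=V[:3,:3];c=-R.T@V[:3,3]
ValueError: time passes only in moves, steps and waits
```

Call:
{"method": "carry_out", "body": {
  "moves": [
    {"dx":0.045,"dy":-0.027,"jaw":0.093},
    {"dx":0.045,"dy":-0.027},
    {"dx":0.045,"dy":-0.027},
    {"dx":0.045,"dy":-0.027},
    {"dx":0.045,"dy":-0.027},
    {"dx":0.045,"dy":-0.027},
    {"dx":0.045,"dy":-0.027},
    {"yaw":-0.118}
  ],
  "grip_force": 12
}}

```text
invalid input at $.moves[0]: expected keys jaw, dx, dy, dz, yaw
```

```bash
cat > go.py <<'E'
import sys
from h import *
from scipy.spatial.transform import Rotation as Ro
s=read_state();R=Ro.from_rotvec(s["orientation"]).as_matrix();p=s["tool_pos"]
print("t",round(s["t"],2),"pos",p.round(4),"head",np.degrees(np.arctan2(R[1,0],R[0,0])).round(2),"tilt",R[:,2].round(3),"F",s["force"].round(1),"M",s["wrist_torque"].round(2),"op",round(s["opening"],4),"gf",round(s["gripper_force"],1))
a=list(map(float,sys.argv[1:]))
if a:
    h=np.radians(a[3]) ; d=np.array(a[:3])-p
    # order: turn first to heading a[3], then shift
    print("yaw",round(float(np.arctan2(R[1,0],R[0,0])-h),4),"then dx",round(d[0]*np.cos(h)+d[1]*np.sin(h),4),"dy",round(d[0]*np.sin(h)-d[1]*np.cos(h),4),"dz",round(-d[2],4))
E
python3 go.py .5204 .3047 .15 30
```

```text
t 0.1 pos [ 0.1708 -0.5746  0.2177] head 16.55 tilt [-0.     0.002 -1.   ] F [-0.6 -0.3  0.3] M [-0.04  0.03  0.  ] op 0.0935 gf 0.0
yaw -0.2348 then dx 0.7424 dy -0.5867 dz 0.0677
```

All five keys are needed in each row.

Call:
{"method": "carry_out", "body": {
  "moves": [
    {"dx":0.045,"dy":-0.027,"dz":0,"yaw":0,"jaw":0.093},
    {"dx":0.045,"dy":-0.027,"dz":0,"yaw":0,"jaw":0.093},
    {"dx":0.045,"dy":-0.027,"dz":0,"yaw":0,"jaw":0.093},
    {"dx":0.045,"dy":-0.027,"dz":0,"yaw":0,"jaw":0.093},
    {"dx":0.045,"dy":-0.027,"dz":0,"yaw":0,"jaw":0.093},
    {"dx":0.045,"dy":-0.027,"dz":0,"yaw":0,"jaw":0.093},
    {"dx":0.045,"dy":-0.027,"dz":0,"yaw":-0.118,"jaw":0.093},
    {"dx":0,"dy":0,"dz":0,"yaw":-0.118,"jaw":0.093}
  ],
  "grip_force": 12
}}

```text
t: 1.1
tool_pos: [0.421, -0.3012, 0.2182]
orientation: [-3.029, -0.828, -0.001]
force: [0.5, -0.3, 0.9]
opening: 0.0928
gripper_force: 0.0
```

```bash
python3 go.py .5204 .3047 .15 30
```

```text
t 1.1 pos [ 0.421  -0.3012  0.2182] head 30.56 tilt [ 0.     0.001 -1.   ] F [ 0.5 -0.3  0.9] M [-0.01 -0.02  0.02] op 0.0928 gf 0.0
yaw 0.0097 then dx 0.389 dy -0.475 dz 0.0682
```

Call:
{"method": "carry_out", "body": {
  "moves": [
    {"dx":0.036,"dy":-0.044,"dz":0,"yaw":0.01,"jaw":0.093},
    {"dx":0.036,"dy":-0.044,"dz":0,"yaw":0,"jaw":0.093},
    {"dx":0.036,"dy":-0.044,"dz":0,"yaw":0,"jaw":0.093},
    {"dx":0.036,"dy":-0.044,"dz":0,"yaw":0,"jaw":0.093},
    {"dx":0.036,"dy":-0.044,"dz":0,"yaw":0,"jaw":0.093},
    {"dx":0.036,"dy":-0.044,"dz":0,"yaw":0,"jaw":0.093},
    {"dx":0.036,"dy":-0.044,"dz":0,"yaw":0,"jaw":0.093},
    {"dx":0.036,"dy":-0.044,"dz":0,"yaw":0,"jaw":0.093}
  ]
}}

```text
t: 2.1
tool_pos: [0.4956, 0.1459, 0.2184]
orientation: [3.038, 0.8, -0.0]
force: [-0.0, -0.4, 0.3]
opening: 0.0933
gripper_force: 0.0
```

Call:
{"method": "carry_out", "body": {
  "moves": [
    {"dx":0.036,"dy":-0.044,"dz":0.02,"yaw":0,"jaw":0.093},
    {"dx":0.036,"dy":-0.044,"dz":0.02,"yaw":0,"jaw":0.093},
    {"dx":0.029,"dy":-0.035,"dz":0.02,"yaw":0,"jaw":0.093},
    {"dx":0,"dy":0,"dz":0.04,"yaw":0,"jaw":0.093},
    {"dx":0,"dy":0,"dz":0,"yaw":0,"jaw":0.093}
  ]
}}

```text
t: 2.72
tool_pos: [0.5199, 0.2998, 0.114]
orientation: [3.036, 0.801, -0.013]
force: [-0.1, -0.2, 1.0]
opening: 0.0928
gripper_force: 0.0
```

```bash
python3 go.py .5204 .3047 .009 30
python3 - <<'E'
from h import *
t=read_camera("top")
c=cv2.resize(t[160:230,120:213,::-1],(800,600),interpolation=cv2.INTER_CUBIC)
cv2.imwrite("pics/g1.png",c)
E
```

```text
t 2.73 pos [0.5199 0.2998 0.114 ] head 29.55 tilt [-0.008 -0.004 -1.   ] F [-0.1 -0.2  1. ] M [-0.04 -0.01  0.04] op 0.0928 gf 0.0
yaw -0.0078 then dx 0.0029 dy -0.004 dz 0.105
```

View pics/g1.png

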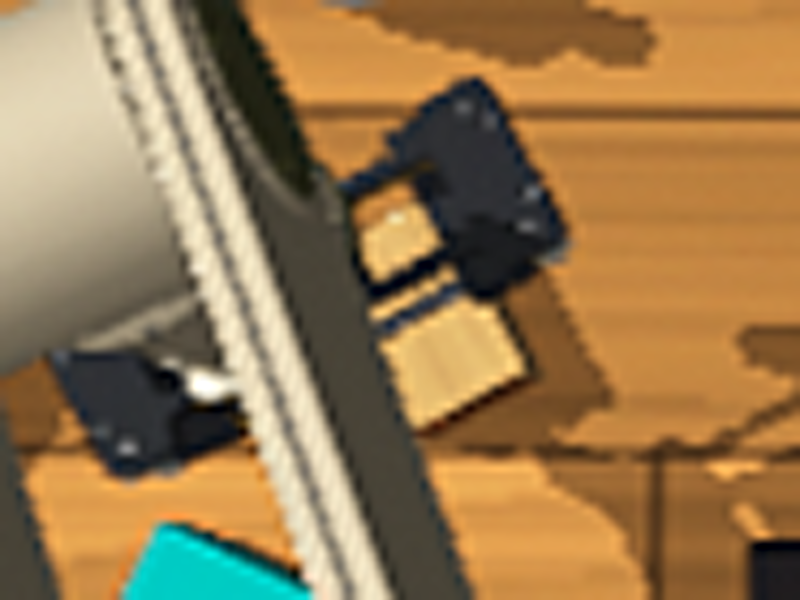

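The picture shows the fingers straddling the thick blank, with the heading aligned. The pads sit across its width, around crop (400,270). Descend and grip.

Call:
{"method": "carry_out", "body": {
  "moves": [
    {"dx":0.001,"dy":-0.002,"dz":0.04,"yaw":0,"jaw":0.093},
    {"dx":0,"dy":0,"dz":0.035,"yaw":0,"jaw":0.093},
    {"dx":0,"dy":0,"dz":0.02,"yaw":0,"jaw":0.093},
    {"dx":0,"dy":0,"dz":0.003,"yaw":0,"jaw":0.093},
    {"dx":0,"dy":0,"dz":0,"yaw":0,"jaw":0.05},
    {"dx":0,"dy":0,"dz":0,"yaw":0,"jaw":0.05},
    {"dx":0,"dy":0,"dz":0,"yaw":0,"jaw":0.05},
    {"dx":0,"dy":0,"dz":0,"yaw":0,"jaw":0.05}
  ],
  "grip_force": 12
}}

```text
t: 3.78
tool_pos: [0.5234, 0.3034, 0.0214]
orientation: [-3.038, -0.8, -0.002]
force: [-0.2, 0.1, 4.2]
opening: 0.0603
gripper_force: 12.0
```

```bash
python3 go.py .571 -.0438 .2 19.4
```

```text
t 3.77 pos [0.5234 0.3034 0.0214] head 29.5 tilt [ 0.001  0.001 -1.   ] F [-0.2  0.1  4.2] M [0.13 0.17 0.02] op 0.0603 gf 12.0
yaw 0.1763 then dx -0.0705 dy 0.3433 dz -0.1786
```

The grip is high because my last reading lagged. I'll regrip 12 mm lower.

Call:
{"method": "carry_out", "body": {
  "moves": [
    {"dx":0,"dy":0,"dz":0,"yaw":0,"jaw":0.08},
    {"dx":0,"dy":0,"dz":0,"yaw":0,"jaw":0.08},
    {"dx":-0.002,"dy":-0.001,"dz":0.0125,"yaw":0,"jaw":0.08},
    {"dx":0,"dy":0,"dz":0,"yaw":0,"jaw":0.05},
    {"dx":0,"dy":0,"dz":0,"yaw":0,"jaw":0.05},
    {"dx":0,"dy":0,"dz":0,"yaw":0,"jaw":0.05}
  ],
  "grip_force": 12
}}

```text
t: 4.53
tool_pos: [0.5209, 0.3029, 0.0082]
orientation: [3.038, 0.8, 0.0]
force: [-0.8, 0.0, -2.5]
opening: 0.0601
gripper_force: 12.0
```

Call:
{"method": "carry_out", "body": {
  "moves": [
    {"dx":0,"dy":0,"dz":-0.05,"yaw":0,"jaw":0.05},
    {"dx":0,"dy":0,"dz":-0.06,"yaw":0,"jaw":0.05},
    {"dx":0,"dy":0,"dz":-0.06,"yaw":0.09,"jaw":0.05},
    {"dx":0,"dy":0,"dz":-0.01,"yaw":0.086,"jaw":0.05},
    {"dx":-0.01,"dy":0.05,"dz":0,"yaw":0,"jaw":0.05},
    {"dx":-0.01,"dy":0.05,"dz":0,"yaw":0,"jaw":0.05},
    {"dx":-0.01,"dy":0.05,"dz":0,"yaw":0,"jaw":0.05},
    {"dx":-0.01,"dy":0.05,"dz":0,"yaw":0,"jaw":0.05}
  ]
}}

```text
t: 5.52
tool_pos: [0.5495, 0.0994, 0.1882]
orientation: [3.097, 0.53, 0.0]
force: [-0.6, -0.2, -1.6]
opening: 0.06
gripper_force: 12.0
```

Call:
{"method": "carry_out", "body": {
  "moves": [
    {"dx":-0.01,"dy":0.05,"dz":0,"yaw":0,"jaw":0.05},
    {"dx":-0.01,"dy":0.05,"dz":0,"yaw":0,"jaw":0.05},
    {"dx":-0.005,"dy":0.025,"dz":0,"yaw":0,"jaw":0.05},
    {"dx":0,"dy":0,"dz":0,"yaw":0,"jaw":0.05},
    {"dx":0,"dy":0,"dz":0,"yaw":0,"jaw":0.05}
  ]
}}

```text
t: 6.15
tool_pos: [0.5674, -0.0246, 0.188]
orientation: [-3.096, -0.529, 0.0]
force: [-0.1, -0.8, -1.6]
opening: 0.0601
gripper_force: 12.0
```

```bash
python3 go.py .571 -.0438 .15 19.4
```

```text
t 6.15 pos [ 0.5674 -0.0246  0.188 ] head 19.41 tilt [-0.     0.001 -1.   ] F [-0.1 -0.8 -1.6] M [ 0.03  0.03 -0.  ] op 0.0601 gf 12.0
yaw 0.0002 then dx -0.003 dy 0.0193 dz 0.038
```

Call:
{"method": "carry_out", "body": {
  "moves": [
    {"dx":-0.007,"dy":0.0194,"dz":0,"yaw":0,"jaw":0.05},
    {"dx":0,"dy":0,"dz":0.03,"yaw":0,"jaw":0.05},
    {"dx":0,"dy":0,"dz":0.03,"yaw":0,"jaw":0.05},
    {"dx":0,"dy":0,"dz":0,"yaw":0,"jaw":0.05},
    {"dx":0,"dy":0,"dz":0,"yaw":0,"jaw":0.05}
  ],
  "grip_force": 8
}}

```text
t: 6.78
tool_pos: [0.5679, -0.0459, 0.1293]
orientation: [3.096, 0.53, 0.002]
force: [0.3, 0.5, -1.0]
opening: 0.0597
gripper_force: 8.0
```

```bash
python3 go.py .5672 -.0452 .103 19.4;python3 - <<'E'
from h import *
c=[cv2.resize(read_camera(n)[v-33:v+33,u-44:u+44,::-1],(400,300),interpolation=cv2.INTER_CUBIC) for n,u,v in(("top",262,180),("scene",240,190))]
cv2.imwrite("pics/p1.png",np.hstack(c))
E
```

```text
t 6.78 pos [ 0.5679 -0.0459  0.1293] head 19.44 tilt [ 0.001 -0.    -1.   ] F [ 0.3  0.5 -1. ] M [-0.04 -0.01  0.01] op 0.0597 gf 8.0
yaw 0.0007 then dx -0.0005 dy -0.0009 dz 0.0263
```

View pics/p1.png

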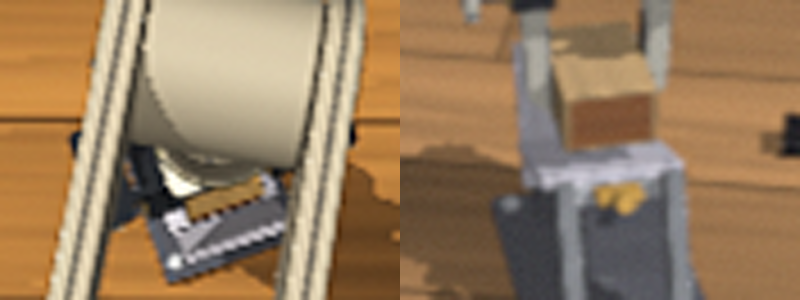

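The block is held level over the deck. In the scene crop it is centred at 606, matching the deck edge span of 527–685. I'll lower it so its far edge touches and it pivots flat.

Call:
{"method": "carry_out", "body": {
  "moves": [
    {"dx":0,"dy":-0.0005,"dz":0.006,"yaw":0,"jaw":0.05},
    {"dx":0,"dy":0,"dz":0.005,"yaw":0,"jaw":0.05},
    {"dx":0,"dy":0,"dz":0.004,"yaw":0,"jaw":0.05},
    {"dx":0,"dy":0,"dz":0.004,"yaw":0,"jaw":0.05},
    {"dx":0,"dy":0,"dz":0,"yaw":0,"jaw":0.05}
  ],
  "grip_force": 8
}}

```text
t: 7.5
tool_pos: [0.5671, -0.0454, 0.1086]
orientation: [-3.096, -0.529, 0.001]
force: [-0.1, 0.5, -1.2]
opening: 0.06
gripper_force: 8.0
```

Call:
{"method": "carry_out", "body": {
  "moves": [
    {"dx":0,"dy":0,"dz":0.003,"yaw":0,"jaw":0.05},
    {"dx":0,"dy":0,"dz":0.003,"yaw":0,"jaw":0.05},
    {"dx":0,"dy":0,"dz":0,"yaw":0,"jaw":0.05}
  ]
}}

```text
t: 7.88
tool_pos: [0.5673, -0.0452, 0.1028]
orientation: [-3.096, -0.53, -0.0]
force: [-0.5, -0.4, -2.2]
opening: 0.0599
gripper_force: 8.0
```

```bash
python3 go.py .5601 -.0477 .1 19.4
```

```text
t 7.88 pos [ 0.5673 -0.0452  0.1028] head 19.41 tilt [ 0.  0. -1.] F [-0.5 -0.4 -2.2] M [ 0.02  0.05 -0.  ] op 0.0599 gf 8.0
yaw 0.0002 then dx -0.0076 dy -0.0001 dz 0.0028
```

Run:
```python
from h import *
c=[cv2.resize(read_camera(n)[v-33:v+33,u-44:u+44,::-1],(400,300),interpolation=cv2.INTER_CUBIC) for n,u,v in(("top",262,180),("scene",240,190))]
cv2.imwrite("pics/p2.png",np.hstack(c))
```

```text
(no output)
```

View pics/p2.png

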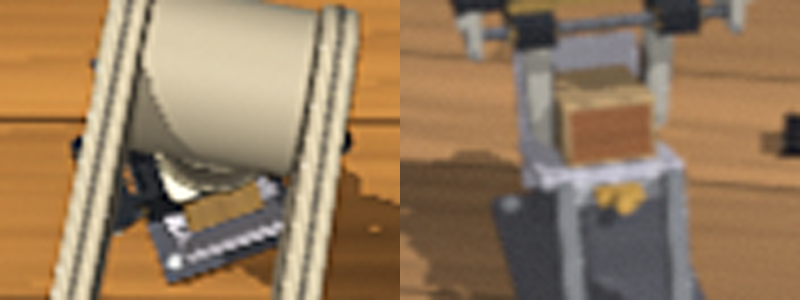

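The scene crop shows the block's top face foreshortened and its lower edge on the deck, so it has pivoted. Next I'll slide it down the slope to the backstop in small steps.

Call:
{"method": "carry_out", "body": {
  "moves": [
    {"dx":-0.003,"dy":0,"dz":0.0015,"yaw":0,"jaw":0.05},
    {"dx":-0.003,"dy":0,"dz":0.0011,"yaw":0,"jaw":0.05},
    {"dx":0,"dy":0,"dz":0,"yaw":0,"jaw":0.05}
  ],
  "grip_force": 8
}}

```text
t: 8.35
tool_pos: [0.5618, -0.0472, 0.1007]
orientation: [-3.097, -0.53, -0.002]
force: [2.1, 1.2, -1.1]
opening: 0.0599
gripper_force: 8.0
```

Call:
{"method": "carry_out", "body": {
  "moves": [
    {"dx":-0.0015,"dy":0,"dz":0.0006,"yaw":0,"jaw":0.05},
    {"dx":0,"dy":0,"dz":0,"yaw":0,"jaw":0.05}
  ]
}}

```text
t: 8.6
tool_pos: [0.5615, -0.0474, 0.1009]
orientation: [-3.096, -0.53, -0.005]
force: [4.3, 2.8, 0.5]
opening: 0.0598
gripper_force: 8.0
```

Call:
{"method": "carry_out", "body": {
  "moves": [
    {"dx":-0.0015,"dy":0,"dz":0.0006,"yaw":0,"jaw":0.05},
    {"dx":0,"dy":0,"dz":0,"yaw":0,"jaw":0.05}
  ]
}}

```text
t: 8.85
tool_pos: [0.5609, -0.0475, 0.1011]
orientation: [-3.096, -0.53, -0.008]
force: [6.0, 5.6, 3.3]
opening: 0.0601
gripper_force: 8.0
```

```bash
python3 go.py .5601 -.0477 .1 19.4
```

```text
t 8.85 pos [ 0.5609 -0.0475  0.1011] head 19.43 tilt [ 0.005  0.001 -1.   ] F [6.  5.6 3.3] M [ 0.97 -1.11 -0.  ] op 0.0601 gf 8.0
yaw 0.0005 then dx -0.0008 dy -0.0001 dz 0.0011
```

Contact with the backstop came at the expected spot. Release and lift.

Call:
{"method": "carry_out", "body": {
  "moves": [
    {"dx":0.001,"dy":0,"dz":0,"yaw":0,"jaw":0.085},
    {"dx":0,"dy":0,"dz":0,"yaw":0,"jaw":0.085},
    {"dx":0,"dy":0,"dz":0,"yaw":0,"jaw":0.085},
    {"dx":0,"dy":0,"dz":-0.04,"yaw":0,"jaw":0.093},
    {"dx":0,"dy":0,"dz":-0.06,"yaw":0,"jaw":0.093},
    {"dx":0,"dy":0.05,"dz":-0.02,"yaw":0.12,"jaw":0.093},
    {"dx":0,"dy":0.06,"dz":0,"yaw":0.12,"jaw":0.093},
    {"dx":0,"dy":0.06,"dz":0,"yaw":0.12,"jaw":0.093}
  ]
}}

```text
t: 9.85
tool_pos: [0.5957, -0.215, 0.2197]
orientation: [3.141, -0.038, 0.001]
force: [0.8, 0.9, 0.2]
opening: 0.093
gripper_force: 0.0
```

Call:
{"method": "carry_out", "body": {
  "moves": [
    {"dx":0,"dy":0.06,"dz":0,"yaw":0.142,"jaw":0.093},
    {"dx":0,"dy":0,"dz":0,"yaw":0,"jaw":0.093},
    {"dx":0,"dy":0,"dz":0,"yaw":0,"jaw":0.093}
  ]
}}

```text
t: 10.22
tool_pos: [0.5936, -0.2734, 0.2188]
orientation: [-3.13, 0.256, 0.001]
force: [0.3, -0.2, -0.5]
opening: 0.0926
gripper_force: 0.0
```

```bash
python3 go.py .5292 -.3016 .1 -9.2;python3 - <<'E'
from h import *
c=[cv2.resize(read_camera(n)[v-33:v+33,u-44:u+44,::-1],(400,300),interpolation=cv2.INTER_CUBIC) for n,u,v in(("top",262,180),("scene",240,190))]
cv2.imwrite("pics/p3.png",np.hstack(c))
E
```

```text
t 10.22 pos [ 0.5936 -0.2734  0.2188] head -9.36 tilt [-0.001  0.001 -1.   ] F [ 0.3 -0.2 -0.5] M [0.11 0.02 0.03] op 0.0926 gf 0.0
yaw -0.0027 then dx -0.0591 dy 0.0381 dz 0.1188
```

View pics/p3.png

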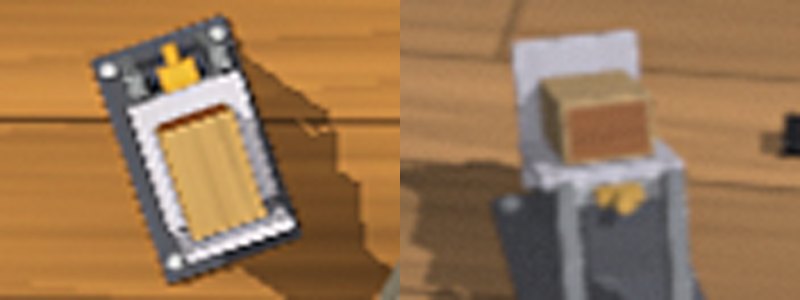

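The thick blank lies on the deck against the backstop. I'll check its skew and offset numerically.

```bash
cat > chk.py <<'E'
from h import *
np.set_printoptions(precision=1,suppress=True)
y=np.radians(19.4);c,s=np.cos(np.radians(20)),np.sin(np.radians(20));d=np.array([np.cos(y),np.sin(y)])
X=np.r_[d*c,s];Y=np.r_[-d[1],d[0],0];Z=np.cross(X,Y);O=np.array([.5299,-.0583,.078])
def indeck(n,uv,h):
    o,r=ray(n,uv);P=o+r*((O+h*Z-o)@Z)/(r@Z)-O;return np.array([P@X,P@Y,P@Z])*1000
def edges(img,h,lo=(5,40,150),hi=(30,200,256)):
    hsv=cv2.cvtColor(img,cv2.COLOR_RGB2HSV);m=cv2.inRange(hsv,np.array(lo),np.array(hi))
    k=np.zeros_like(m);q=[proj("top",O+X*x+Y*yy+Z*h) for x,yy in((-.005,-.045),(.1,-.045),(.1,.045),(-.005,.045))]
    cv2.fillConvexPoly(k,np.int32(q),1);m[k==0]=0
    n,l,st,_=cv2.connectedComponentsWithStats(m);i=1+st[1:,4].argmax();pts=np.argwhere(l==i)[:,::-1]
    W=np.array([indeck("top",p,h)[:2] for p in pts],np.float32);print("area px",len(pts),"mean",W.mean(0),"rect",cv2.minAreaRect(W),"x pct",np.percentile(W[:,0],[2,98]),"y",np.percentile(W[:,1],[2,98]))
    Ls=[];Rs=[]
    for v in np.unique(pts[:,1]):
        u=pts[pts[:,1]==v,0];Ls.append(indeck("top",(u.min()-.5,v),h));Rs.append(indeck("top",(u.max()+.5,v),h))
    for nm,E in(("L",Ls),("R",Rs)):
        E=np.array(E);E=E[(E[:,0]>15)&(E[:,0]<75)];p=np.polyfit(E[:,0],E[:,1],1);print(nm,"y at x=44",np.polyval(p,44).round(1),"skew deg",np.degrees(np.arctan(p[0])).round(1))
E
python3 - <<'E'
from chk import *
edges(read_camera("top"),.042,lo=(5,90,170),hi=(30,190,256))
E
```

```text
area px 426 mean [44.   2.4] rect ((43.61481857299805, 1.894540786743164), (87.23235321044922, 60.611698150634766), 0.05723409354686737) x pct [ 1.5 85.3] y [-26.4  31.1]
L y at x=44 32.4 skew deg 1.0
R y at x=44 -27.5 skew deg -0.4
```

The blank is flush, with skew near 0° and about 2 mm off centre, which is good. On to the thin blank.

Call:
{"method": "carry_out", "body": {
  "moves": [
    {"dx":-0.03,"dy":0.019,"dz":0.04,"yaw":0,"jaw":0.093},
    {"dx":-0.029,"dy":0.019,"dz":0.04,"yaw":0,"jaw":0.093},
    {"dx":0,"dy":0,"dz":0.04,"yaw":0,"jaw":0.093},
    {"dx":0,"dy":0,"dz":0,"yaw":0,"jaw":0.093},
    {"dx":0,"dy":0,"dz":0,"yaw":0,"jaw":0.093}
  ]
}}

```text
t: 11.0
tool_pos: [0.5309, -0.3011, 0.1013]
orientation: [3.13, -0.254, 0.003]
force: [0.6, 0.2, 0.6]
opening: 0.0928
gripper_force: 0.0
```

```bash
python3 go.py .5292 -.3016 .004 -9.2
```

```text
t 11.0 pos [ 0.5309 -0.3011  0.1013] head -9.26 tilt [ 0.002 -0.001 -1.   ] F [0.6 0.2 0.6] M [ 0.02 -0.04  0.03] op 0.0928 gf 0.0
yaw -0.0011 then dx -0.0016 dy 0.0008 dz 0.0973
```

Call:
{"method": "carry_out", "body": {
  "moves": [
    {"dx":-0.0008,"dy":0,"dz":0.045,"yaw":0,"jaw":0.093},
    {"dx":0,"dy":0,"dz":0.035,"yaw":0,"jaw":0.093},
    {"dx":0,"dy":0,"dz":0.0145,"yaw":0,"jaw":0.093},
    {"dx":0,"dy":0,"dz":0,"yaw":0,"jaw":0.05},
    {"dx":0,"dy":0,"dz":0,"yaw":0,"jaw":0.05},
    {"dx":0,"dy":0,"dz":0,"yaw":0,"jaw":0.05},
    {"dx":0,"dy":0,"dz":0,"yaw":0,"jaw":0.05}
  ],
  "grip_force": 10
}}

```text
t: 11.88
tool_pos: [0.5295, -0.3019, 0.0061]
orientation: [3.13, -0.256, 0.003]
force: [-0.8, 0.1, 5.4]
opening: 0.0599
gripper_force: 10.0
```

```bash
python3 go.py
```

```text
t 11.88 pos [ 0.5295 -0.3019  0.0061] head -9.35 tilt [ 0.002 -0.001 -1.   ] F [-0.8  0.1  5.4] M [-0.07  0.09 -0.09] op 0.0599 gf 10.0
```

Call:
{"method": "carry_out", "body": {
  "moves": [
    {"dx":0,"dy":0,"dz":-0.04,"yaw":0,"jaw":0.05},
    {"dx":0,"dy":0,"dz":-0.06,"yaw":0,"jaw":0.05},
    {"dx":0,"dy":0,"dz":-0.06,"yaw":-0.125,"jaw":0.05},
    {"dx":0,"dy":0,"dz":-0.05,"yaw":-0.125,"jaw":0.05},
    {"dx":0,"dy":0,"dz":0,"yaw":-0.125,"jaw":0.05},
    {"dx":0,"dy":0,"dz":0,"yaw":-0.125,"jaw":0.05},
    {"dx":0,"dy":0,"dz":0,"yaw":0,"jaw":0.05},
    {"dx":0,"dy":0,"dz":0,"yaw":0,"jaw":0.05}
  ],
  "grip_force": 10
}}

```text
t: 12.88
tool_pos: [0.5286, -0.3012, 0.2146]
orientation: [-3.098, -0.522, 0.0]
force: [0.7, -0.5, -1.5]
opening: 0.06
gripper_force: 10.0
```

```bash
python3 go.py .554 -.0488 .170 19.4
```

```text
t 12.88 pos [ 0.5286 -0.3012  0.2146] head 19.13 tilt [-0.  0. -1.] F [ 0.7 -0.5 -1.5] M [ 0.02 -0.05  0.01] op 0.06 gf 10.0
yaw -0.0047 then dx 0.1078 dy -0.2296 dz 0.0446
```

Call:
{"method": "carry_out", "body": {
  "moves": [
    {"dx":0.02,"dy":-0.043,"dz":0,"yaw":-0.0047,"jaw":0.05},
    {"dx":0.022,"dy":-0.047,"dz":0,"yaw":0,"jaw":0.05},
    {"dx":0.022,"dy":-0.047,"dz":0,"yaw":0,"jaw":0.05},
    {"dx":0.022,"dy":-0.047,"dz":0,"yaw":0,"jaw":0.05},
    {"dx":0.0218,"dy":-0.0456,"dz":0,"yaw":0,"jaw":0.05},
    {"dx":0,"dy":0,"dz":0.03,"yaw":0,"jaw":0.05},
    {"dx":0,"dy":0,"dz":0.0145,"yaw":0,"jaw":0.05},
    {"dx":0,"dy":0,"dz":0,"yaw":0,"jaw":0.05}
  ],
  "grip_force": 8
}}

```text
t: 13.88
tool_pos: [0.5525, -0.0491, 0.1687]
orientation: [-3.095, -0.531, 0.005]
force: [-0.4, -0.8, -1.4]
opening: 0.0596
gripper_force: 8.0
```

```bash
python3 go.py .554 -.0488 .1405 19.4
```

```text
t 13.88 pos [ 0.5525 -0.0491  0.1687] head 19.48 tilt [-0.003  0.    -1.   ] F [-0.4 -0.8 -1.4] M [ 0.03 -0.   -0.01] op 0.0596 gf 8.0
yaw 0.0014 then dx 0.0015 dy 0.0002 dz 0.0282
```

Call:
{"method": "carry_out", "body": {
  "moves": [
    {"dx":0.001,"dy":0,"dz":0.006,"yaw":0,"jaw":0.05},
    {"dx":0,"dy":0,"dz":0.005,"yaw":0,"jaw":0.05},
    {"dx":0,"dy":0,"dz":0.005,"yaw":0,"jaw":0.05},
    {"dx":0,"dy":0,"dz":0.004,"yaw":0,"jaw":0.05},
    {"dx":0,"dy":0,"dz":0.003,"yaw":0,"jaw":0.05},
    {"dx":0,"dy":0,"dz":0.003,"yaw":0,"jaw":0.05},
    {"dx":0,"dy":0,"dz":0,"yaw":0,"jaw":0.05}
  ],
  "grip_force": 8
}}

```text
t: 14.75
tool_pos: [0.5546, -0.0484, 0.1441]
orientation: [-3.096, -0.534, 0.0]
force: [-0.3, 0.9, -0.9]
opening: 0.06
gripper_force: 8.0
```

Call:
{"method": "carry_out", "body": {
  "moves": [
    {"dx":-0.003,"dy":0,"dz":0.0016,"yaw":0,"jaw":0.05},
    {"dx":-0.003,"dy":0,"dz":0.0016,"yaw":0,"jaw":0.05},
    {"dx":0,"dy":0,"dz":0,"yaw":0,"jaw":0.05}
  ]
}}

```text
t: 15.12
tool_pos: [0.5487, -0.0505, 0.1411]
orientation: [-3.096, -0.534, 0.0]
force: [-1.5, -0.1, 0.2]
opening: 0.0599
gripper_force: 8.0
```

Call:
{"method": "carry_out", "body": {
  "moves": [
    {"dx":-0.0015,"dy":0,"dz":0.0006,"yaw":0,"jaw":0.05},
    {"dx":0,"dy":0,"dz":0,"yaw":0,"jaw":0.05}
  ]
}}

```text
t: 15.38
tool_pos: [0.5484, -0.0506, 0.1411]
orientation: [-3.096, -0.534, -0.004]
force: [4.9, 2.2, 1.5]
opening: 0.0599
gripper_force: 8.0
```

```bash
python3 go.py .5470 -.0513 .1371 19.4
```

```text
t 15.38 pos [ 0.5484 -0.0506  0.1411] head 19.57 tilt [ 0.002  0.001 -1.   ] F [4.9 2.2 1.5] M [ 0.5  -0.87 -0.08] op 0.0599 gf 8.0
yaw 0.003 then dx -0.0016 dy 0.0002 dz 0.004
```

Call:
{"method": "carry_out", "body": {
  "moves": [
    {"dx":0.0005,"dy":0,"dz":0.0015,"yaw":0,"jaw":0.05},
    {"dx":0.0005,"dy":0,"dz":0.0015,"yaw":0,"jaw":0.05},
    {"dx":0,"dy":0,"dz":0,"yaw":0,"jaw":0.05}
  ]
}}

```text
t: 15.75
tool_pos: [0.5487, -0.0508, 0.138]
orientation: [3.096, 0.534, 0.0]
force: [1.5, 1.3, 5.0]
opening: 0.0599
gripper_force: 8.0
```

Call:
{"method": "carry_out", "body": {
  "moves": [
    {"dx":-0.001,"dy":0,"dz":0.0005,"yaw":0,"jaw":0.05},
    {"dx":-0.001,"dy":0,"dz":0,"yaw":0,"jaw":0.05}
  ]
}}

```text
t: 16.0
tool_pos: [0.5484, -0.0509, 0.1382]
orientation: [3.096, 0.534, 0.007]
force: [7.5, 4.2, 3.0]
opening: 0.0599
gripper_force: 8.0
```

Call:
{"method": "carry_out", "body": {
  "moves": [
    {"dx":0,"dy":0,"dz":0,"yaw":0,"jaw":0.085},
    {"dx":0,"dy":0,"dz":0,"yaw":0,"jaw":0.085},
    {"dx":0,"dy":0,"dz":0,"yaw":0,"jaw":0.085},
    {"dx":0,"dy":0,"dz":-0.03,"yaw":0,"jaw":0.085},
    {"dx":0,"dy":0,"dz":-0.06,"yaw":0,"jaw":0.085},
    {"dx":0,"dy":0.06,"dz":0,"yaw":0,"jaw":0},
    {"dx":0,"dy":0.06,"dz":0,"yaw":0,"jaw":0},
    {"dx":0,"dy":0.06,"dz":0,"yaw":0,"jaw":0}
  ]
}}

```text
t: 17.0
tool_pos: [0.6073, -0.2226, 0.2271]
orientation: [3.096, 0.534, 0.0]
force: [0.9, 0.3, -0.3]
opening: 0.0598
gripper_force: 0.0
```

Call:
{"method": "carry_out", "body": {
  "moves": [
    {"dx":0,"dy":0.03,"dz":0,"yaw":0,"jaw":0},
    {"dx":0,"dy":0,"dz":0,"yaw":0,"jaw":0}
  ]
}}

```text
t: 17.25
tool_pos: [0.6165, -0.2515, 0.2258]
orientation: [-3.096, -0.529, 0.003]
force: [0.2, -0.2, 0.6]
opening: 0.0392
gripper_force: 0.0
```

```bash
python3 go.py
python3 - <<'E'
from chk import *
t=read_camera("top");edges(t,.068,lo=(5,90,170),hi=(30,190,256))
c=[cv2.resize(i[v-33:v+33,u-44:u+44,::-1],(400,300),interpolation=cv2.INTER_CUBIC) for i,u,v in((t,262,180),(read_camera("scene"),240,190))]
cv2.imwrite("pics/p4.png",np.hstack(c))
E
```

```text
t 17.25 pos [ 0.6165 -0.2515  0.2258] head 19.4 tilt [-0.002  0.    -1.   ] F [ 0.2 -0.2  0.6] M [ 0.02  0.04 -0.01] op 0.0392 gf 0.0
area px 432 mean [44.4  4.2] rect ((43.7761116027832, 3.9415016174316406), (87.00240325927734, 58.5810432434082), 0.057227861136198044) x pct [ 2.3 85.2] y [-24.   32.2]
L y at x=44 33.8 skew deg -0.0
R y at x=44 -25.1 skew deg -1.2
```

View pics/p4.png

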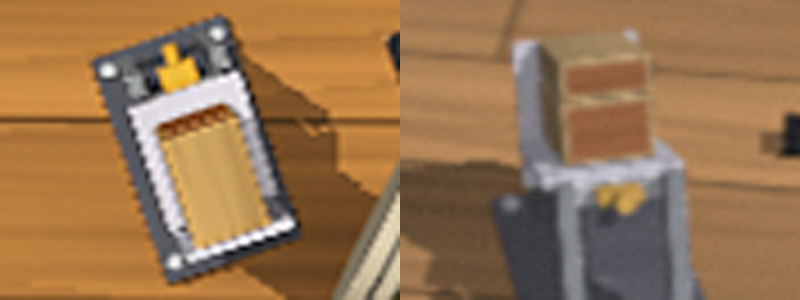

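The stack is aligned and flush in both views. Next I'll bring the closed fingers above its middle and press along the stage's travel.

```bash
python3 go.py .5519 -.0494 .175 19.4
```

```text
t 17.35 pos [ 0.6166 -0.2489  0.2264] head 19.54 tilt [-0.001  0.001 -1.   ] F [-0.2 -0.6  0.2] M [-0.    0.02 -0.06] op 0.0317 gf 0.0
yaw 0.0025 then dx 0.0053 dy -0.2096 dz 0.0514
```

Call:
{"method": "carry_out", "body": {
  "moves": [
    {"dx":0.001,"dy":-0.05,"dz":0,"yaw":0.0025,"jaw":0},
    {"dx":0.001,"dy":-0.055,"dz":0,"yaw":0,"jaw":0},
    {"dx":0.001,"dy":-0.055,"dz":0,"yaw":0,"jaw":0},
    {"dx":0.002,"dy":-0.05,"dz":0,"yaw":0,"jaw":0},
    {"dx":0,"dy":0,"dz":0.035,"yaw":0,"jaw":0},
    {"dx":0,"dy":0,"dz":0.016,"yaw":0,"jaw":0},
    {"dx":0,"dy":0,"dz":0,"yaw":0,"jaw":0},
    {"dx":0,"dy":0,"dz":0,"yaw":0,"jaw":0}
  ]
}}

```text
t: 18.35
tool_pos: [0.5522, -0.0499, 0.177]
orientation: [3.096, 0.529, 0.001]
force: [-0.6, 0.3, -0.8]
opening: 0.0005
gripper_force: 0.0
```

Call:
{"method": "carry_out", "body": {
  "moves": [
    {"dx":0,"dy":0,"dz":0.004,"yaw":0,"jaw":0},
    {"dx":0,"dy":0,"dz":0.004,"yaw":0,"jaw":0},
    {"dx":0,"dy":0,"dz":0.004,"yaw":0,"jaw":0},
    {"dx":0,"dy":0,"dz":0,"yaw":0,"jaw":0}
  ]
}}

```text
t: 18.85
tool_pos: [0.5514, -0.0495, 0.1635]
orientation: [-3.096, -0.53, 0.001]
force: [0.0, -0.1, -0.0]
opening: 0.0004
gripper_force: 0.0
```

```bash
python3 go.py .5519 -.0494 .161 19.4
```

```text
t 18.85 pos [ 0.5514 -0.0495  0.1635] head 19.41 tilt [-0.001  0.    -1.   ] F [ 0.  -0.1 -0. ] M [-0.   -0.04  0.02] op 0.0004 gf 0.0
yaw 0.0003 then dx 0.0005 dy 0.0001 dz 0.0025
```

Call:
{"method": "carry_out", "body": {
  "moves": [
    {"dx":0,"dy":0,"dz":0.002,"yaw":0,"jaw":0},
    {"dx":0,"dy":0,"dz":0.002,"yaw":0,"jaw":0},
    {"dx":0.0007,"dy":0,"dz":0.0019,"yaw":0,"jaw":0},
    {"dx":0.0007,"dy":0,"dz":0.0019,"yaw":0,"jaw":0}
  ]
}}

```text
t: 19.35
tool_pos: [0.5536, -0.0491, 0.1576]
orientation: [3.096, 0.53, 0.002]
force: [-3.7, 0.8, 8.4]
opening: 0.0005
gripper_force: 4.4
```

Call:
{"method": "carry_out", "body": {
  "moves": [
    {"dx":0.0007,"dy":0,"dz":0.0019,"yaw":0,"jaw":0},
    {"dx":0.0007,"dy":0,"dz":0.0019,"yaw":0,"jaw":0}
  ]
}}

```text
t: 19.6
tool_pos: [0.5548, -0.0486, 0.1539]
orientation: [3.096, 0.53, 0.002]
force: [-4.0, 1.0, 9.1]
opening: 0.0004
gripper_force: 4.8
```

Call:
{"method": "carry_out", "body": {
  "moves": [
    {"dx":0.0007,"dy":0,"dz":0.0019,"yaw":0,"jaw":0},
    {"dx":0.0007,"dy":0,"dz":0.0019,"yaw":0,"jaw":0}
  ]
}}

```text
t: 19.85
tool_pos: [0.5561, -0.0481, 0.1502]
orientation: [3.096, 0.53, 0.002]
force: [-4.6, 0.8, 10.4]
opening: 0.0004
gripper_force: 5.3
```

The force is smooth spring load, at about 10 mm of travel. I'll bias slightly downhill so the stack stays against the backstop.

Call:
{"method": "carry_out", "body": {
  "moves": [
    {"dx":0,"dy":0,"dz":0.0019,"yaw":0,"jaw":0},
    {"dx":0.0005,"dy":0,"dz":0.0019,"yaw":0,"jaw":0}
  ]
}}

```text
t: 20.1
tool_pos: [0.5572, -0.0478, 0.1469]
orientation: [3.096, 0.53, 0.004]
force: [-4.2, 2.0, 12.8]
opening: 0.0005
gripper_force: 6.0
```

Call:
{"method": "carry_out", "body": {
  "moves": [
    {"dx":0.0006,"dy":0,"dz":0.0019,"yaw":0,"jaw":0},
    {"dx":0.0006,"dy":0,"dz":0.0019,"yaw":0,"jaw":0}
  ]
}}

```text
t: 20.35
tool_pos: [0.5585, -0.0474, 0.1431]
orientation: [3.096, 0.53, 0.005]
force: [-3.0, 1.1, 9.8]
opening: 0.0005
gripper_force: 5.1
```

Call:
{"method": "carry_out", "body": {
  "moves": [
    {"dx":0.0006,"dy":0,"dz":0.0019,"yaw":0,"jaw":0},
    {"dx":0.0006,"dy":0,"dz":0.0019,"yaw":0,"jaw":0}
  ]
}}

```text
t: 20.6
tool_pos: [0.5591, -0.0473, 0.1419]
orientation: [3.095, 0.53, 0.003]
force: [-20.7, 2.4, 40.6]
opening: 0.0005
gripper_force: 22.2
```

The rubber stop is reached, with a jump to 40 N. I'll ease off a little and hold.

Call:
{"method": "carry_out", "body": {
  "moves": [
    {"dx":-0.0006,"dy":0,"dz":-0.0015,"yaw":0,"jaw":0},
    {"dx":0,"dy":0,"dz":0,"yaw":0,"jaw":0}
  ]
}}

```text
t: 20.85
tool_pos: [0.5588, -0.0473, 0.1423]
orientation: [3.096, 0.53, 0.005]
force: [-9.9, 1.9, 20.9]
opening: 0.0004
gripper_force: 11.4
```

Call:
{"method": "carry_out", "body": {
  "moves": [
    {"dx":0,"dy":0,"dz":0,"yaw":0,"jaw":0},
    {"dx":0,"dy":0,"dz":0,"yaw":0,"jaw":0},
    {"dx":0,"dy":0,"dz":0,"yaw":0,"jaw":0},
    {"dx":0,"dy":0,"dz":0,"yaw":0,"jaw":0},
    {"dx":0,"dy":0,"dz":0,"yaw":0,"jaw":0},
    {"dx":0,"dy":0,"dz":0,"yaw":0,"jaw":0},
    {"dx":0,"dy":0,"dz":0,"yaw":0,"jaw":0},
    {"dx":0,"dy":0,"dz":0,"yaw":0,"jaw":0}
  ]
}}

```text
t: 21.85
tool_pos: [0.5589, -0.0472, 0.1423]
orientation: [3.096, 0.53, 0.005]
force: [-9.3, 2.2, 21.3]
opening: 0.0004
gripper_force: 11.4
```

Call:
{"method": "carry_out", "body": {
  "moves": [
    {"dx":0,"dy":0,"dz":0,"yaw":0,"jaw":0},
    {"dx":0,"dy":0,"dz":0,"yaw":0,"jaw":0},
    {"dx":0,"dy":0,"dz":0,"yaw":0,"jaw":0},
    {"dx":0,"dy":0,"dz":0,"yaw":0,"jaw":0},
    {"dx":0,"dy":0,"dz":0,"yaw":0,"jaw":0},
    {"dx":0,"dy":0,"dz":0,"yaw":0,"jaw":0},
    {"dx":0,"dy":0,"dz":0,"yaw":0,"jaw":0},
    {"dx":0,"dy":0,"dz":0,"yaw":0,"jaw":0}
  ]
}}

```text
t: 22.85
tool_pos: [0.5588, -0.0473, 0.1423]
orientation: [3.096, 0.53, 0.005]
force: [-9.5, 2.0, 21.4]
opening: 0.0005
gripper_force: 11.3
```

Call:
{"method": "carry_out", "body": {
  "moves": [
    {"dx":0,"dy":0,"dz":0,"yaw":0,"jaw":0},
    {"dx":0,"dy":0,"dz":0,"yaw":0,"jaw":0},
    {"dx":0,"dy":0,"dz":0,"yaw":0,"jaw":0},
    {"dx":0,"dy":0,"dz":0,"yaw":0,"jaw":0},
    {"dx":0,"dy":0,"dz":0,"yaw":0,"jaw":0},
    {"dx":0,"dy":0,"dz":0,"yaw":0,"jaw":0},
    {"dx":0,"dy":0,"dz":0,"yaw":0,"jaw":0},
    {"dx":0,"dy":0,"dz":0,"yaw":0,"jaw":0}
  ]
}}

```text
t: 23.85
tool_pos: [0.5589, -0.0473, 0.1423]
orientation: [3.096, 0.53, 0.005]
force: [-8.8, 2.2, 20.2]
opening: 0.0004
gripper_force: 11.2
```

Call:
{"method": "carry_out", "body": {
  "moves": [
    {"dx":0,"dy":0,"dz":0,"yaw":0,"jaw":0},
    {"dx":0,"dy":0,"dz":0,"yaw":0,"jaw":0},
    {"dx":0,"dy":0,"dz":0,"yaw":0,"jaw":0},
    {"dx":0,"dy":0,"dz":0,"yaw":0,"jaw":0},
    {"dx":0,"dy":0,"dz":0,"yaw":0,"jaw":0},
    {"dx":0,"dy":0,"dz":0,"yaw":0,"jaw":0},
    {"dx":0,"dy":0,"dz":0,"yaw":0,"jaw":0},
    {"dx":0,"dy":0,"dz":0,"yaw":0,"jaw":0}
  ]
}}

```text
t: 24.85
tool_pos: [0.5589, -0.0473, 0.1423]
orientation: [3.096, 0.53, 0.005]
force: [-8.5, 1.7, 21.0]
opening: 0.0003
gripper_force: 11.2
```

I've held for 4 s. Now I'll let go slowly along the travel direction and see whether the force vanishes at the catch.

Call:
{"method": "carry_out", "body": {
  "moves": [
    {"dx":-0.0005,"dy":0,"dz":-0.0015,"yaw":0,"jaw":0},
    {"dx":-0.0005,"dy":0,"dz":-0.0015,"yaw":0,"jaw":0},
    {"dx":-0.0005,"dy":0,"dz":-0.0015,"yaw":0,"jaw":0},
    {"dx":-0.0005,"dy":0,"dz":-0.0015,"yaw":0,"jaw":0},
    {"dx":-0.0005,"dy":0,"dz":-0.0015,"yaw":0,"jaw":0},
    {"dx":0,"dy":0,"dz":0,"yaw":0,"jaw":0}
  ]
}}

```text
t: 25.6
tool_pos: [0.5553, -0.0482, 0.146]
orientation: [-3.096, -0.53, 0.001]
force: [-0.1, 0.0, 0.2]
opening: 0.0004
gripper_force: 0.0
```

The force is zero at 4 mm above the hold, so the catch is holding. I'll retreat and look.

Call:
{"method": "carry_out", "body": {
  "moves": [
    {"dx":0,"dy":0,"dz":-0.02,"yaw":0,"jaw":0},
    {"dx":0,"dy":0,"dz":-0.05,"yaw":0,"jaw":0},
    {"dx":0,"dy":0.06,"dz":0,"yaw":0,"jaw":0},
    {"dx":0,"dy":0.06,"dz":0,"yaw":0,"jaw":0},
    {"dx":0,"dy":0.06,"dz":0,"yaw":0,"jaw":0},
    {"dx":0,"dy":0.03,"dz":0,"yaw":0,"jaw":0},
    {"dx":0,"dy":0,"dz":0,"yaw":0,"jaw":0}
  ]
}}

```text
t: 26.48
tool_pos: [0.6254, -0.2487, 0.2168]
orientation: [3.097, 0.525, 0.0]
force: [0.2, 0.1, 0.5]
opening: 0.0006
gripper_force: 0.0
```

```bash
python3 go.py
python3 - <<'E'
from chk import *
t=read_camera("top");edges(t,.068-.018,lo=(5,90,170),hi=(30,190,256))
c=[cv2.resize(i[v-33:v+33,u-44:u+44,::-1],(400,300),interpolation=cv2.INTER_CUBIC) for i,u,v in((t,262,180),(read_camera("scene"),240,190))]
cv2.imwrite("pics/p5.png",np.hstack(c))
E
```

```text
t 26.48 pos [ 0.6254 -0.2487  0.2168] head 19.26 tilt [ 0. -0. -1.] F [0.2 0.1 0.5] M [ 0.01 -0.04 -0.02] op 0.0006 gf 0.0
area px 420 mean [43.5  3.7] rect ((45.43156814575195, 3.0382823944091797), (91.52932739257812, 60.0815544128418), 1.0249123573303223) x pct [ 1.4 85.3] y [-24.2  31.4]
L y at x=44 32.9 skew deg 1.2
R y at x=44 -25.4 skew deg 0.1
```

View pics/p5.png

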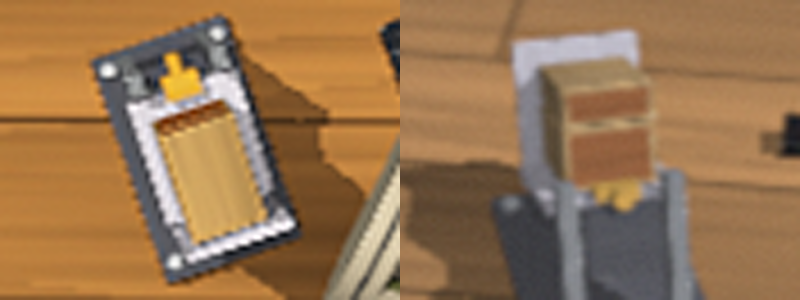

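The brass catch lies over the deck edge, at scene crop (615,190), and the stage has stayed down. The stack is aligned and flush. I'll hand the job in.

```bash
python3 -c "from plant import *;print(close_job())"
```

```text
the job is handed in; nothing more can be done
None
```

The job is handed in: both blanks lie flush against the backstop, thick below thin, about 2–4 mm off the middle by the camera, and the catch is holding the stage down after a 4 s hold (26.5 s used; the judging result was not shown).

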